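Drift a flanged bearing cup square into its housing and set the dial over it

ROBOT

A 6-joint arm with a two-finger parallel gripper is mounted at the origin on a cart in front of the work surface, level with it; the furniture and walls round the work are solid. World frame = base frame: x ahead of the robot, y to its left, z up, the work surface at z = 0. Lengths are in m, angles in rad, forces in N, time in s.
With the tool pointing down it reaches from about 0.225 to 0.725 m from the base axis. Payload 3.1 kg.
Tool frame: the origin (TCP) lies at the very end of the fingers, on their centre line; the grasp point (between the pads) lies 19 mm behind it; z points along the fingers, y is the line along which they close (so a half turn about z gives the same grasp; the last joint's range is limited). The gripper opens to 85 mm and grips with 20 to 120 N. Pads are 22 mm wide; open, the fingers measure 114 mm over their backs; the gripper's body (76 mm by 85 mm) begins 54 mm behind the grasp point. The pads swing forward as they close: fully open they stand 13 mm farther back than shut.
Start: joints at [-1.314, 0.048, 0.099, 1.622, 0, 1.443], TCP at [0.197, -0.487, 0.231] pointing down, gripper open.
Joint ranges: [-2.91, 2.91], [-0.99, 1.94], [-1.21, 1.42], [-2.12, 2.29], [-1.49, 1.47], [-3.14, 3.14]. Speed limits (rad/s): [2.79, 2.79, 3.14, 3.14, 3.14, 3.14].

INTERFACE

Orientations are given as a unit quaternion [w, x, y, z].
In Python, from workcell import sense, camera, camera_info, finish_job, find_in, outline_of gives the robot as it stands.
- The arm moves only by the tool send_rows, never from a script. Its argument "steps" is a list of rows, each a list of 3 entries, a list of its own where there are three numbers: the shift along the tool's x, y, z in mm, then the turn about the tool's z in degrees, then the finger opening in mm, from 0 to 85.4. In form: [[[dx, dy, dz], twist, hand], ...]. A call has 1 to 10 rows; each row is the pose to reach, as a shift and turn from the pose commanded when the call began, along the tool's axes at that moment; what a row does not reach only later rows make up. A row lasts 1/12 s, in which the tool goes at most 41.7 mm and 7.16 degrees, less where a joint would pass 70% of its speed; a pose out of reach is approached as far as the arm can. A call with a gripper value outside its range is refused whole. The fingers move at their own pace and stop on an object; "squeeze" is the grip in N (left out, the last holds). Time passes only in rows, so rows that repeat a pose let the fingers close. It gives the time, the measured TCP pose, the force, the opening and the grip force at its end, in the units of the state.
- sense(): the state, without advancing time (a new reading comes with each control period).
- camera(name): name is "scene" or "top"; returns the picture (420x560x3 uint8, red, green, blue); there is no depth.
- camera_info(name): a dict with "K" (3x3 intrinsics, pixels), "world_from_camera" (4x4, takes a point from camera to world coordinates). Camera axes: x right, y down, z forward; pixel columns grow to the right and rows downward; lengths in m; the calibration is good to about 2 mm. A picture is of the moment at which its call begins. camera_info takes no time and is no camera call.
- finish_job(): hands the job in; it is judged then, once.
Trained networks look in the newest picture that a camera, given by its name, has taken for a name from the list of things; names that differ only in an ending like _2 or _b are one class to them, and where a whole thing is asked for, a point or a joint stands for the part that bears it (a point fixed in the world has none). Each returns a list of dicts, best first, with "conf" (0 to 1); they miss things now and then, are a little off and sometimes report something else, mostly with a low value. They report only what shows in the picture. A call takes as long as a camera call. They do not tell look-alikes from the thing itself.
- find_in(camera, name): "centre" ([x, y, z] in m, in the coordinates of the camera as it stood for that picture, good to about 4 mm: the middle of the surface that is visible of it).
- outline_of(camera, name): "region" (420x560 bool, what is visible of it).
The state is a dict: "time_s": time; "joint_pos": joint angles; "qd": joint speeds; "joint_torque": joint torques, N m; "eef_pos": TCP position; "orientation": TCP orientation; "ft_force": force on the tool from outside, world axes, zero at the start; "torque": the same for the moment, N m; "grip_width": finger opening in m; "finger_force": force on a finger pad.
Only numpy, scipy, OpenCV 4.12 (cv2) and the standard library are available. Lean on these libraries where they do the work, as an engineer would, in place of code of your own. Each camera call takes 0.05 s, during which the arm holds its last target. There are 200 camera calls.

TASK

The flanged steel bearing cup has been started in the bore of the blue housing: with the nylon drift, never with the gripper itself, push it down a little at one side of its rim and then at the other, so that it never cocks in the bore, until its flange sits fully home and flat on the housing all round. Stand the drift upright on the bench again, clear of the fixture plate, then swing the dial indicator's arm round and leave it so that the tip of its plunger stands over the metal of the flange; leave the other things on the bench where they are.

Things in the scene. Friction and masses are not known exactly. Their poses are not given: they have to be found in the camera images.
- cup: flanged bearing cup, a bright steel ring, started in the bore, flange up, about 8 mm proud. Origin: centre of the skirt's lower rim; z up out of the flange. Skirt 48 mm in diameter, 18 mm high, its lowest 5 mm a slip-fitting pilot; flange 58 mm in diameter, 18 to 24 mm above the origin; a 38 mm hole goes right through, so the flange's top is a flat ring 10 mm wide. 0.16 kg
- bore_mouth (a point): centre of the bore's mouth, level with the bright flat face (77 mm across) on top of the housing, 52 mm above the bench; z up along the bore, which is 48 mm wide. Pushed down at one side of its rim, the cup sinks there and tips; pushed at the other side it comes back; it stays where left. Home, the flange is hard on the face, the cup's origin 18 mm below this point, the flange's top 6 mm above it
- drift: nylon drift: upright round bar, 100 mm high, white nose 22 mm in diameter up to 46 mm, red grip 25 mm in diameter above; stands loose on its nose on the bench at the right. Origin: centre of the nose's flat end; z up along the bar. 0.14 kg. A push on the rim takes some 3 to 15 N, more as the cup goes deeper and more at one side of the bore than the other (which is not known)
- fixture: steel plate, 12 mm thick, fixed to the bench, that carries the housing and the swing arm's post; origin on the bench under the bore's axis, z up. In its frame the plate spans x -80 to 130 mm, y -80 to 170 mm; the housing's foot is 100 mm square; the post (18 mm thick) stands at x 85, y 130 mm
- probe_arm (a joint): angle of the swing arm about its upright post, rad: 0 = the arm points straight at the bore's axis and the plunger's tip is 23 mm from it, over the flange of a fitted cup; growing clockwise seen from above; parked at 1.2 to 1.8 at the start. Range -0.7 to 2.3, no stops between. Friction (0.15 N m) holds it where it is left
- probe_arm_pivot (a point): point on the post's axis at the height of the middle of the arm (138 mm above the bench)
- probe_arm_grip (a point): middle of the arm's bare steel bar, 60 mm from the pivot; the bar is level, 12 mm wide and high, its middle 138 mm above the bench, free for a grasp from above from 40 to 85 mm from the pivot. The hub rises to 157 mm, the dial at the arm's end to 180 mm above the bench
- probe_tip (a point): tip of the dial indicator's plunger, which points down at the arm's end, 132 mm from the pivot and 72 mm above the bench
- gauge_pin_1: bystander: plain steel pin, 22 mm in diameter, 45 mm high, standing; origin under its centre
- gauge_pin_2: bystander: plain steel pin, 20 mm in diameter, 50 mm high, standing; origin under its centre
- v_block_1: bystander: steel V-block 42 x 45 x 35 mm; origin under its centre
- v_block_2: bystander: the other steel V-block, 42 x 45 x 35 mm; origin under its centre
- steel_beaker: bystander: open steel beaker, 70 mm in diameter, 82 mm high; origin under its centre
- micrometer: bystander: micrometer lying flat, 55 x 145 x 17 mm; origin under its centre
- small_tin: bystander: small tin, 75 mm in diameter, 58 mm high; origin under its centre
Mind the look-alikes: they are no part of the job. Of the things that look like the drift, take the one that is farthest to the robot's left at the start.

How it is judged:
By the outcome, as a careful person would: the job done as asked, in the order asked, and still so for the second after the job is handed in, with the robot touching nothing.
It also fails if it takes over 72 s, if anything falls off the work surface, if the arm or the gripper's body presses on something with over 40 N, if the wrist force passes 120 N, or if a joint passes its speed limit or range.

## Working session

There is one attempt and no reset: what is moved stays moved. The work goes in short steps, Python scripts to look and compute and a tool call to move; the robot and the scene stay as the last step left them, time stands still between calls to the robot, and variables do not carry over. Pictures are saved under pics/ and viewed, at most 13 in all, crops included, and the job is handed in when it is done.

Besides the shell and the picture viewer there is one more tool, called after "Emit:" as a command line: name --argument value ..., lists and objects as JSON in quotes. send_rows: Moves the arm, as the interface text tells. Its arguments: {"type":"object","properties":{"steps":{"type":"array"},"squeeze":{"type":"number"}},"required":["steps"]}

```bash
mkdir -p pics; ls; cat > h.py <<'E'
import numpy as np, cv2
from workcell import sense, camera, camera_info, finish_job, find_in, outline_of
def save(n,f):
    im=camera(n); cv2.imwrite('pics/'+f,im[:,:,::-1]); return im
def w(cam,p):
    T=np.array(camera_info(cam)["world_from_camera"]); return T[:3,:3]@np.array(p)+T[:3,3]
def px(cam,P):
    i=camera_info(cam); T=np.linalg.inv(np.array(i["world_from_camera"])); q=np.array(i["K"])@(T[:3,:3]@np.array(P)+T[:3,3]); return q[:2]/q[2]
def ray(cam,uv,z):
    i=camera_info(cam); T=np.array(i["world_from_camera"]); d=T[:3,:3]@np.linalg.inv(np.array(i["K"]))@np.array([uv[0],uv[1],1.]); o=T[:3,3]
    return o+d*(z-o[2])/d[2]
E
python3 - <<'E'
from h import *
a=save('scene','s0.png');b=save('top','t0.png')
cv2.imwrite('pics/both0.png',cv2.resize(np.hstack([a,b]),(800,300))[:,:,::-1])
for c in('scene','top'):
    print(c,np.array(camera_info(c)["world_from_camera"])[:3,3].round(3))
    for n in('cup','drift','fixture','probe_arm','probe_tip','probe_arm_grip','probe_arm_pivot','gauge_pin_1','steel_beaker','small_tin','v_block_1','micrometer'):
        for r in find_in(c,n)[:4]:
            p=w(c,r['centre']); print(n,round(r['conf'],2),p.round(3),px(c,p).round())
s=sense();print({k:np.round(v,3) for k,v in s.items()})
E
```

```text
pics
scene [-0.572  0.25   0.703]
cup 0.43 [0.311 0.215 0.009] [191. 294.]
drift 0.74 [ 0.471 -0.375  0.058] [376. 211.]
drift 0.53 [ 0.438 -0.309  0.058] [362. 219.]
drift 0.43 [0.363 0.344 0.049] [134. 279.]
fixture 0.66 [0.501 0.121 0.008] [216. 248.]
fixture 0.22 [ 0.318 -0.304  0.03 ] [379. 249.]
probe_arm 0.95 [0.442 0.181 0.139] [192. 222.]
probe_arm 0.65 [ 0.612 -0.295  0.024] [333. 204.]
probe_tip 0.62 [0.442 0.183 0.144] [192. 220.]
probe_tip 0.25 [ 0.617 -0.361  0.023] [351. 201.]
probe_arm_grip 0.94 [0.439 0.183 0.141] [192. 222.]
probe_arm_pivot 0.81 [0.446 0.179 0.146] [193. 218.]
probe_arm_pivot 0.65 [ 0.61  -0.291  0.026] [332. 204.]
gauge_pin_1 0.68 [ 0.32  -0.305  0.029] [379. 249.]
steel_beaker 0.55 [ 0.556 -0.43   0.058] [379. 196.]
small_tin 0.8 [0.363 0.342 0.049] [135. 279.]
small_tin 0.23 [0.445 0.181 0.145] [192. 219.]
v_block_1 0.74 [ 0.615 -0.36   0.023] [351. 201.]
v_block_1 0.6 [ 0.61  -0.292  0.023] [333. 205.]
micrometer 0.74 [0.31  0.218 0.006] [190. 296.]
micrometer 0.55 [ 0.558 -0.429  0.056] [378. 197.]
top [ 0.247 -0.023  1.188]
cup 0.66 [ 0.517 -0
[... 587 characters left out ...]
 -0.359  0.029] [377. 162.]
v_block_1 0.55 [ 0.622 -0.29   0.031] [354. 164.]
v_block_1 0.28 [ 0.329 -0.229  0.045] [337. 267.]
micrometer 0.71 [0.323 0.218 0.01 ] [170. 270.]
{'time_s': np.float64(1.3), 'joint_pos': array([-1.314,  0.048,  0.099,  1.622, -0.   ,  1.443]), 'qd': array([ 0.001,  0.002,  0.001, -0.   , -0.001,  0.001]), 'joint_torque': array([ 0.0000e+00, -3.3865e+01,  3.2015e+01,  1.0000e-03, -0.0000e+00,
       -0.0000e+00]), 'eef_pos': array([ 0.197, -0.487,  0.231]), 'orientation': array([-0.   ,  0.982,  0.191, -0.   ]), 'ft_force': array([ 0.227,  0.204, -1.135]), 'torque': array([ 0.011, -0.032, -0.013]), 'finger_force': np.float64(0.0), 'grip_width': np.float64(0.085)}
```

View pics/s0.png

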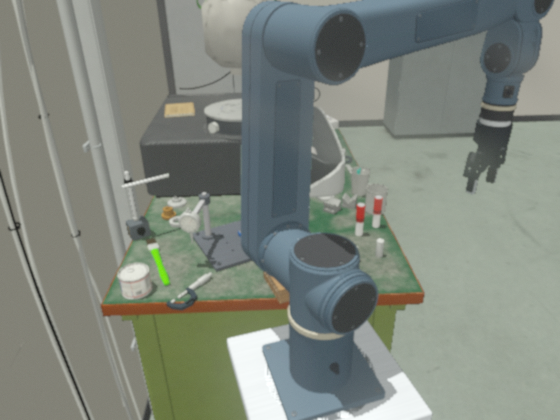

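View pics/t0.png

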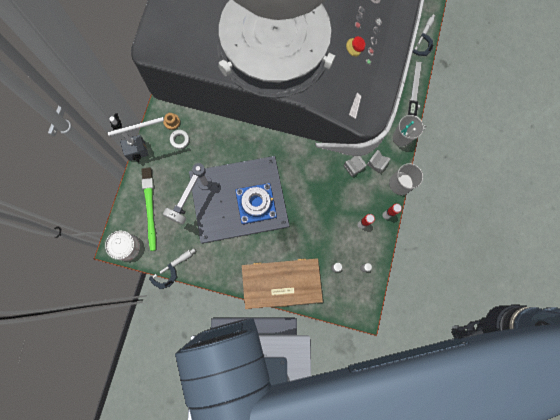

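The top view shows the housing and cup near (256,203), the swing-arm post at (198,170) with its dial at (173,214), and the bystanders. Two things look like the drift, red over white: (366,220) and (393,210). The one at (366,220), y ≈ -0.30, is farther to the robot's left, so it fits. I'll confirm it in an enlarged crop.

```bash
python3 - <<'E'
from h import *
im=cv2.imread('pics/t0.png')
a=cv2.resize(im[190:240,340:410],(560,400),interpolation=cv2.INTER_CUBIC)
b=cv2.resize(im[150:250,160:300],(770,550),interpolation=cv2.INTER_CUBIC)
c=np.zeros((600,800,3),np.uint8)
c[:200,:280]=cv2.resize(a,(280,200)); c[:400,240:]=0
c=np.hstack([cv2.resize(a,(308,220)),np.zeros((220,492,3),np.uint8)])
b=cv2.resize(im[150:250,160:300],(532,380),interpolation=cv2.INTER_CUBIC)
c=np.vstack([c,np.hstack([b,np.zeros((380,268,3),np.uint8)])])
cv2.imwrite('pics/crop.png',c)
camera('top')
for n in('cup','drift','fixture','probe_arm'):
    for r in outline_of('top',n)[:2]:
        m=r['region'].astype(np.uint8); ys,xs=np.nonzero(m)
        print(n,round(r['conf'],2),xs.min(),xs.max(),ys.min(),ys.max(),xs.mean().round(1),ys.mean().round(1),m.sum())
        if n=='fixture': print(cv2.boxPoints(cv2.minAreaRect(np.c_[xs,ys].astype(np.float32))).round(1).tolist())
        if n=='cup':
            e=cv2.fitEllipse(max(cv2.findContours(m,0,1)[0],key=len)); print(e, ray('top',e[0],.066))
        if n=='drift': print(ray('top',(xs.mean(),ys.mean()),.09))
# red caps
hsv=cv2.cvtColor(im,cv2.COLOR_BGR2HSV); red=(((hsv[...,0]<8)|(hsv[...,0]>172))&(hsv[...,1]>140)&(hsv[...,2]>80)).astype(np.uint8)
n,l,s,ce=cv2.connectedComponentsWithStats(red)
for i in range(1,n):
    if s[i,4]>15: print('red',s[i],ce[i].round(1))
for z in(0,.046,.1): print(z,px('top',[.449,-.302,z]),px('top',[.517,-.01,z]))
E
```

```text
cup 0.54 247 264 190 208 255.5 196.4 103
((255.2334747314453, 199.78564453125), (16.5338077545166, 18.415220260620117), 16.770536422729492) [ 0.50764304 -0.01179348  0.066     ]
cup 0.38 163 205 163 223 184.5 195.9 686
((184.73577880859375, 194.9177703857422), (25.345413208007812, 62.624061584472656), 27.974443435668945) [0.52037947 0.17711018 0.066     ]
drift 0.71 357 373 215 227 365.1 221.0 149
[ 0.44594876 -0.30010025  0.09      ]
drift 0.62 384 400 204 217 392.0 210.2 154
[ 0.47508381 -0.37278664  0.09      ]
fixture 0.62 164 288 156 242 233.6 199.1 6688
[[156.1999969482422, 170.0], [275.1000061035156, 149.0], [288.8999938964844, 227.1999969482422], [170.0, 248.1999969482422]]
probe_arm 0.6 163 205 163 223 184.5 196.4 615
red [352  36  13  16 154] [358.4  43.6]
red [388 204  10  12  52] [391.4 210.8]
red [362 215   9  11  44] [364.9 221.2]
0 [358.02849116 225.62021664] [254.82100976 201.83015099]
0.046 [361.85404594 222.79627333] [254.65700847 198.10464587]
0.1 [366.74032333 219.18932712] [254.44762058 193.34812455]
```

View pics/crop.png

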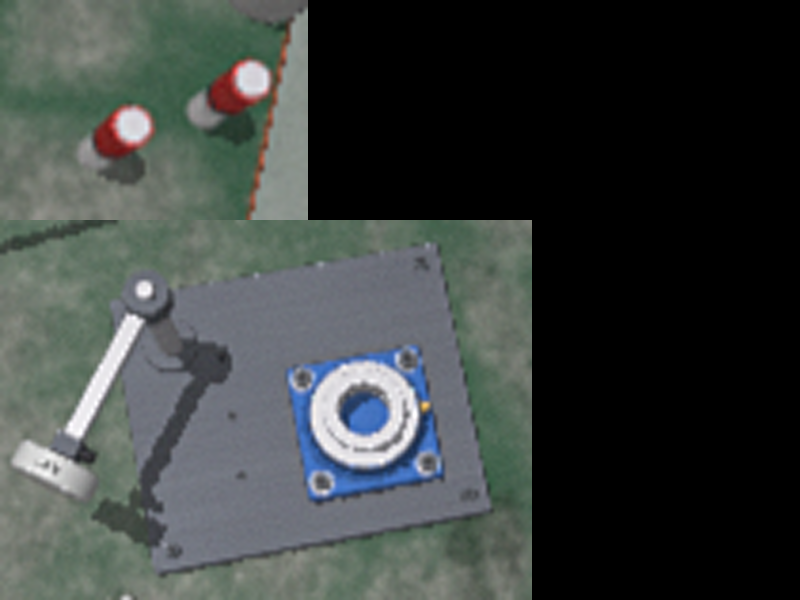

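The crop shows the two red-and-white bars. The one at (370,219) is the left one, so it is the drift to take. The cup's ring sits at (256,201) on the face, the hub at (198,168), and the dial at (174,214).

```bash
python3 - <<'E'
from h import *
im=cv2.imread('pics/t0.png')
g=im[180:222,235:277].astype(int)
m=((g.min(2)>140)).astype(np.uint8)
n,l,s,ce=cv2.connectedComponentsWithStats(m); i=1+np.argmax(s[1:,4])
c=np.concatenate([k[:,0] for k in cv2.findContours((l==i).astype(np.uint8),0,1)[0]])
e=cv2.minEnclosingCircle(c); f=cv2.fitEllipse(cv2.convexHull(c)); u=np.array(f[0])+[235,180]; print(e,f,u,ray('top',u,.052))
H=ray('top',u,.052)
for th in np.arange(0,1): pass
print('px/mm',np.linalg.norm(px('top',H+[.0,.0385,0])-px('top',H-[0,.0385,0])))
P=ray('top',(198.2,168.4),.157); print('post',P, np.linalg.norm((P-H)[:2]), np.degrees(np.arctan2(*(P-H)[1::-1])))
D=ray('top',(174.5,213.5),.18); print('dial',D, np.linalg.norm((D-P)[:2]))
for q in((370,218.6),): print('drift top',ray('top',q,.1))
print('drift base px(359.8,224.6)',ray('top',(359.5,224.5),.0))
print('edge right dir of plate', [ray('top',p,.012) for p in ((275.2,214-58+.0),(289,226.5))])
# bystander clearances & tools
print('quad', ray('top',(160+430/3.8,150+24/3.8),.012), ray('top',(160+490/3.8,150+290/3.8),.012), ray('top',(160+160/3.8,150+353/3.8),.012))
E
```

```text
((20.429824829101562, 20.587718963623047), 14.191905975341797) ((20.376380920410156, 20.639514923095703), (27.823246002197266, 28.34671974182129), 103.61929321289062) [255.37638092 200.63951492] [ 0.50851255 -0.01205466  0.052     ]
px/mm 28.340693640638992
post [0.56641557 0.12994251 0.157     ] 0.15334912876622023 67.81554911706804
dial [0.44694161 0.17942177 0.18      ] 0.1293144403860536
drift top [ 0.45057733 -0.31060392  0.1       ]
drift base px(359.8,224.6) [ 0.45222146 -0.30632654  0.        ]
edge right dir of plate [array([ 0.64969932, -0.06813092,  0.012     ]), array([ 0.44412659, -0.10562314,  0.012     ])]
quad [ 0.64870995 -0.06224627  0.012     ] [ 0.44464651 -0.10548205  0.012     ] [0.39801119 0.13423745 0.012     ]
```

```bash
cat >> h.py <<'E'
from scipy.spatial.transform import Rotation as R
def rel(P,yaw=None):
    "shift in mm along tool axes and twist deg to world P with tool-y heading yaw (deg)"
    s=sense(); w_,x,y,z=s['orientation']; r=R.from_quat([x,y,z,w_]).as_matrix()
    d=r.T@(np.array(P)-s['eef_pos'])*1000; h=np.degrees(np.arctan2(r[1,1],r[0,1]))
    t=0 if yaw is None else -((yaw-h+180)%360-180)
    return d.round(1).tolist(),round(t,1),round(h,1)
E
python3 -c "
from h import *
print(rel([.451,-.308,.15],20))"
```

```text
([302.4, -70.2, 81.3], np.float64(-88.0), np.float64(-68.0))
```

Emit:
send_rows --steps '[[[38,-9,10],-7,70],[[76,-18,20],-14,70],[[113,-26,30],-21,70],[[151,-35,40],-28,70],[[189,-44,50],-35,70],[[227,-53,60],-42,70],[[265,-62,70],-49,70],[[302,-70,81],-56,70],[[302,-70,81],-63,70],[[302,-70,81],-70,70]]'

```text
time_s: 2.38
eef_pos: [0.452, -0.3059, 0.1489]
orientation: [-0.001, 0.69, 0.723, 0.0]
ft_force: [-0.1, -0.8, 0.2]
grip_width: 0.0701
finger_force: 0.0
```

Emit:
send_rows --steps '[[[0,0,0],-7,70],[[0,0,0],-14,70],[[0,0,0],-18,70],[[0,0,0],-18,70]]'

```text
time_s: 2.72
eef_pos: [0.4508, -0.3082, 0.1503]
orientation: [-0.0, 0.573, 0.82, 0.0]
ft_force: [-0.8, 0.5, -0.4]
grip_width: 0.0698
finger_force: 0.0
```

```bash
python3 - <<'E'
from h import *
a=save('top','t1.png');b=save('scene','s1.png')
s=sense();print(s['time_s'],s['eef_pos'],s['grip_width'],rel([.451,-.308,.056],20))
cv2.imwrite('pics/c1.png',np.hstack([cv2.resize(a[180:255,320:420],(400,300),interpolation=2),cv2.resize(b[160:260,320:420],(400,400),interpolation=2)[:300]])[:,:,::-1])
for c in('top','scene'):
  for r in find_in(c,'drift')[:3]: print(c,r['conf'],w(c,r['centre']))
E
```

```text
2.8167 [ 0.45070577 -0.30833891  0.15028316] 0.0705153530005785 ([0.2, 0.4, 94.3], np.float64(-0.1), np.float64(19.9))
top 0.37 [ 0.62610931 -0.36017324  0.0271859 ]
scene 0.81 [ 0.44297511 -0.3085412   0.05821763]
scene 0.8 [ 0.46889192 -0.37686019  0.05938991]
```

View pics/c1.png

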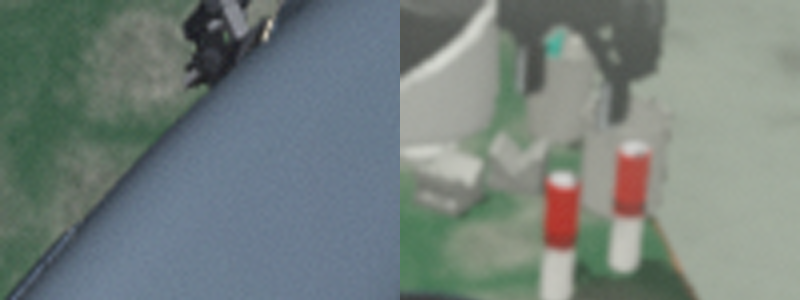

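The crop shows the open fingers at (530,70) and (615,100), above and either side of the left drift, whose top is at (563,178). I'll go down and grip it.

Emit:
send_rows --steps '[[[0,0,35],0,70],[[-0.5,0,70],0,70],[[-1,0,93],0,70],[[-1,0,93],0,70],[[-1,0,93],0,40],[[-1,0,93],0,22],[[-1,0,93],0,15],[[-1,0,93],0,15],[[-1,0,93],0,15],[[-1,0,93],0,15]]' --squeeze 90

```text
time_s: 3.75
eef_pos: [0.4526, -0.3109, 0.0604]
orientation: [0.003, 0.573, 0.819, -0.001]
ft_force: [-0.1, -0.5, 5.7]
grip_width: 0.0235
finger_force: 88.2
```

Emit:
send_rows --steps '[[[0,0,0],0,15],[[0,0,0],0,15]]'

```text
time_s: 3.92
eef_pos: [0.4526, -0.3109, 0.0604]
orientation: [0.003, 0.573, 0.819, -0.001]
ft_force: [-0.6, -0.4, 6.2]
grip_width: 0.0232
finger_force: 88.2
```

```bash
python3 - <<'E'
from h import *
s=sense();print(s['time_s'],s['eef_pos'],s['ft_force'],s['grip_width'],rel([.451,-.308,.15],20))
E
```

```text
3.9167 [ 0.45261029 -0.31094226  0.06038625] [-0.55168744 -0.40015379  6.17661792] 0.02319425186374161 ([2.9, -0.3, -89.6], np.float64(0.0), np.float64(20.0))
```

Emit:
send_rows --steps '[[[0,0,-30],0,15],[[0,0,-60],0,15],[[0,0,-95],0,15],[[0,0,-95],0,15]]'

```text
time_s: 4.25
eef_pos: [0.4544, -0.3121, 0.1608]
orientation: [0.007, 0.573, 0.819, -0.001]
ft_force: [0.2, -1.7, 0.5]
grip_width: 0.0233
finger_force: 88.3
```

```bash
python3 - <<'E'
from h import *
s=sense();print(s['time_s'],s['eef_pos'],s['ft_force'],s['grip_width'],rel([.5306,-.0038,.142],20))
E
```

```text
4.25 [ 0.45443009 -0.31211532  0.16084189] [ 0.19767501 -1.65468917  0.46094503] 0.023272946595721006 ([263.7, 177.1, 16.9], np.float64(0.1), np.float64(20.1))
```

Emit:
send_rows --steps '[[[33,22,0],0,15],[[66,44,0],0,15],[[99,66,0],0,15],[[132,88,0],0,15],[[165,110,0],0,15],[[198,132,0],0,15],[[231,154,0],0,15],[[262,176,0],0,15],[[262,176,0],0,15],[[262,176,0],0,15]]'

```text
time_s: 5.08
eef_pos: [0.5267, -0.0006, 0.1522]
orientation: [0.0, 0.571, 0.821, -0.0]
ft_force: [-0.2, -0.4, -2.7]
grip_width: 0.0231
finger_force: 88.5
```

```bash
python3 - <<'E'
from h import *
b=save('scene','s2.png');a=save('top','t2.png')
s=sense();print(s['time_s'],s['eef_pos'],s['orientation'],s['ft_force'],s['grip_width'],rel([.5306,-.0038,.142],20))
cv2.imwrite('pics/c2.png',np.hstack([cv2.resize(a[140:240,200:300],(400,400),interpolation=2),cv2.resize(b[150:270,190:310],(400,400),interpolation=2)])[:,:,::-1])
E
```

```text
5.1833 [ 0.52642908 -0.00309125  0.15217884] [ 3.75133938e-05  5.73104781e-01  8.19482031e-01 -3.31188334e-04] [ 0.79699015 -1.05752977 -0.94628011] 0.023006606906100655 ([-2.1, 3.7, 10.2], np.float64(0.1), np.float64(20.1))
```

View pics/c2.png

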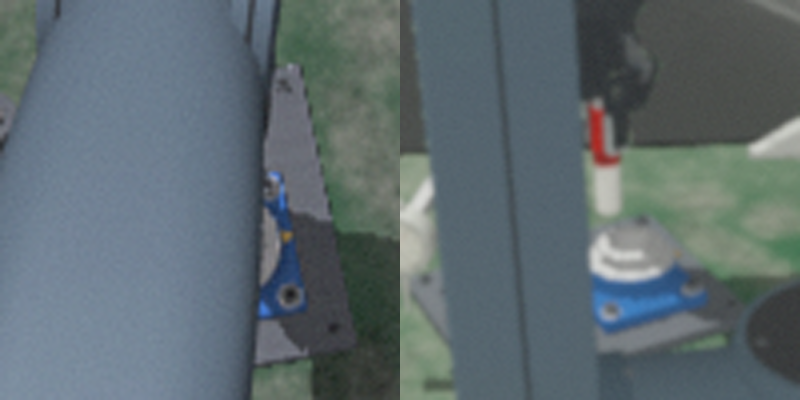

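The right crop shows the drift hanging upright at (605,160) over the cup at (635,245). Now I'll make the first contact at side A.

Emit:
send_rows --steps '[[[-1,4,10],0,15],[[-2,4,20],0,15],[[-2,4,24],0,15],[[-2,4,26],0,15],[[-2,4,27],0,15],[[-2,4,28],0,15],[[-2,4,28],0,15],[[-2,4,28],0,15]]'

```text
time_s: 5.85
eef_pos: [0.531, -0.0038, 0.1249]
orientation: [0.0, 0.573, 0.819, -0.0]
ft_force: [-1.4, -1.7, 3.4]
grip_width: 0.0231
finger_force: 89.1
```

Emit:
send_rows --steps '[[[0,0,-6],0,15],[[0,-24,-6],0,15],[[0,-48,-6],0,15],[[0,-48,-4],0,15],[[0,-48,-1],0,15],[[0,-48,0],0,15],[[0,-48,1],0,15],[[0,-48,1.5],0,15],[[0,-48,1.5],0,15]]'

```text
time_s: 6.6
eef_pos: [0.4859, -0.0197, 0.1241]
orientation: [-0.0, 0.573, 0.82, -0.0]
ft_force: [-5.0, -0.4, 6.4]
grip_width: 0.023
finger_force: 90.1
```

Emit:
send_rows --steps '[[[0,0,-6],0,15],[[0,24,-6],0,15],[[0,48,-6],0,15],[[0,48,-2],0,15],[[0,48,0],0,15],[[0,48,1],0,15],[[0,48,2],0,15],[[0,48,2],0,15]]'

```text
time_s: 7.27
eef_pos: [0.5334, -0.003, 0.1233]
orientation: [0.003, 0.573, 0.819, 0.002]
ft_force: [3.7, 0.7, 4.1]
grip_width: 0.0229
finger_force: 89.7
```

Emit:
send_rows --steps '[[[0,0,-6],0,15],[[0,-24,-6],0,15],[[0,-48,-6],0,15],[[0,-48,-2],0,15],[[0,-48,0],0,15],[[0,-48,1],0,15],[[0,-48,1],0,15],[[0,-48,1],0,15]]'

```text
time_s: 7.93
eef_pos: [0.4824, -0.0208, 0.121]
orientation: [-0.002, 0.574, 0.819, -0.003]
ft_force: [-6.4, 0.2, 8.6]
grip_width: 0.0227
finger_force: 90.6
```

```bash
python3 - <<'E'
from h import *
b=save('scene','s3.png')
s=sense();print(s['time_s'],s['eef_pos'],s['orientation'],s['ft_force'],s['torque'])
cv2.imwrite('pics/c3.png',cv2.resize(b[170:260,220:310],(600,600),interpolation=2)[:,:,::-1])
E
```

```text
7.9833 [ 0.48244954 -0.02075294  0.1210181 ] [-0.00176477  0.57363545  0.81910425 -0.00273514] [-5.83027467 -1.2537097   9.88076105] [-0.26930652  1.75377202  0.00664575]
```

View pics/c3.png

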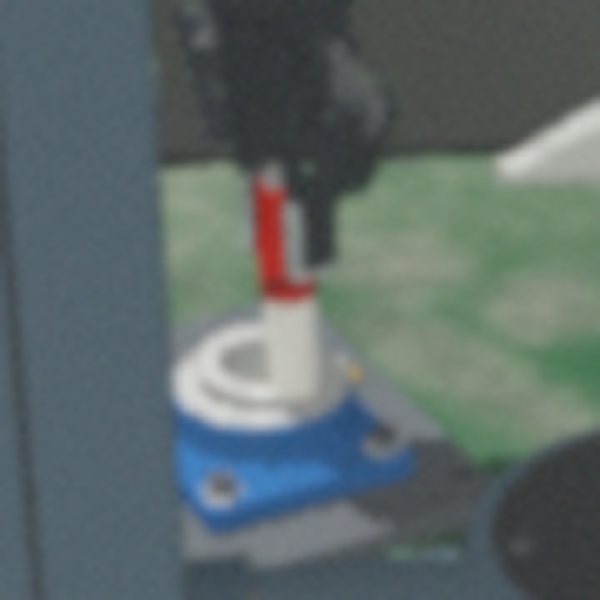

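The picture shows the drift's nose on the flange at (295,385), with the cup only slightly tipped. I'll carry on at the far side with small strokes.

Emit:
send_rows --steps '[[[0,0,-6],0,15],[[0,24,-6],0,15],[[0,45,-6],0,15],[[0,45,-2],0,15],[[0,45,0],0,15],[[0,45,0.5],0,15],[[0,45,1],0,15],[[0,45,1],0,15]]'

```text
time_s: 8.65
eef_pos: [0.5312, -0.0039, 0.1219]
orientation: [0.003, 0.573, 0.819, 0.003]
ft_force: [4.2, 0.9, 5.4]
grip_width: 0.0233
finger_force: 89.9
```

```bash
python3 - <<'E'
from h import *
s=sense();print(s['time_s'],s['eef_pos'],s['orientation'],s['ft_force'],s['torque'],rel([.508,-.012,.1184],20))
E
```

```text
8.65 [ 0.53123506 -0.00394279  0.12188232] [0.00306876 0.5730977  0.81947607 0.00292862] [4.23625381 0.94072282 5.42125728] [ 0.51247394 -0.93617462  0.03372877] ([0.4, -24.6, 3.3], np.float64(0.1), np.float64(20.1))
```

Emit:
send_rows --steps '[[[0,0,-6],0,15],[[0,-22,-6],0,15],[[0,-44,-6],0,15],[[0,-44,-2],0,15],[[0,-44,0],0,15],[[0,-44,0.5],0,15],[[0,-44,0.5],0,15],[[0,-44,0.5],0,15]]'

```text
time_s: 9.32
eef_pos: [0.4844, -0.0202, 0.1193]
orientation: [-0.001, 0.574, 0.819, -0.002]
ft_force: [-6.0, -1.4, 8.0]
grip_width: 0.023
finger_force: 90.6
```

Emit:
send_rows --steps '[[[0,0,-6],0,15],[[0,22,-6],0,15],[[0,43,-6],0,15],[[0,43,-2],0,15],[[0,43,1],0,15],[[0,43,2],0,15],[[0,43,3],0,15],[[0,43,3],0,15]]'

```text
time_s: 9.98
eef_pos: [0.5319, -0.0038, 0.12]
orientation: [0.004, 0.573, 0.82, 0.004]
ft_force: [3.7, 2.6, 9.5]
grip_width: 0.0226
finger_force: 90.7
```

Emit:
send_rows --steps '[[[0,0,-8],0,15],[[0,-22,-8],0,15],[[0,-43,-8],0,15],[[0,-43,-4],0,15],[[0,-43,-2],0,15],[[0,-43,-1.5],0,15],[[0,-43,-1],0,15],[[0,-43,-1],0,15]]'

```text
time_s: 10.65
eef_pos: [0.4839, -0.0203, 0.1183]
orientation: [-0.002, 0.573, 0.819, -0.003]
ft_force: [-9.5, -1.1, 14.2]
grip_width: 0.0229
finger_force: 91.6
```

Emit:
send_rows --steps '[[[0,0,-6],0,15],[[0,22,-6],0,15],[[0,43,-6],0,15],[[0,43,-2],0,15],[[0,43,0],0,15],[[0,43,2],0,15],[[0,43,3],0,15],[[0,43,3],0,15]]'

```text
time_s: 11.32
eef_pos: [0.5322, -0.0038, 0.1183]
orientation: [0.004, 0.573, 0.82, 0.004]
ft_force: [2.4, 2.7, 12.0]
grip_width: 0.0232
finger_force: 91.1
```

```bash
python3 - <<'E'
from h import *
b=save('scene','s4.png')
s=sense();print(s['time_s'],s['eef_pos'],s['orientation'],s['ft_force'],s['torque'],rel([.508,-.012,.1184],20))
cv2.imwrite('pics/c4.png',cv2.resize(b[170:260,220:310],(600,600),interpolation=2)[:,:,::-1])
E
```

```text
11.3667 [ 0.53218777 -0.0037515   0.11830597] [0.00441678 0.57290886 0.81959535 0.00440331] [ 3.30887119  3.47483483 11.06597384] [ 0.73005694 -0.58133611 -0.01517935] ([0.6, -25.5, -0.4], np.float64(0.1), np.float64(20.1))
```

View pics/c4.png

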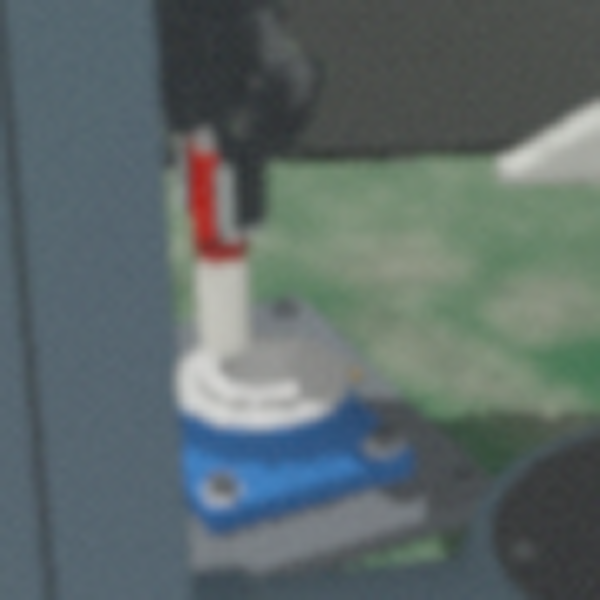

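The picture shows the flange almost down on the face, with the nose at (225,330). I'll keep going until the force rises with no further sinking.

Emit:
send_rows --steps '[[[0,0,-8],0,15],[[0,-22,-8],0,15],[[0,-43,-8],0,15],[[0,-43,-4],0,15],[[0,-43,-2],0,15],[[0,-43,-1],0,15],[[0,-43,-0.5],0,15],[[0,-43,-0.5],0,15]]'

```text
time_s: 12.03
eef_pos: [0.4832, -0.0206, 0.1181]
orientation: [-0.002, 0.573, 0.819, -0.003]
ft_force: [-14.4, -1.6, 24.9]
grip_width: 0.0228
finger_force: 93.2
```

Emit:
send_rows --steps '[[[0,0,-6],0,15],[[0,22,-6],0,15],[[0,43,-6],0,15],[[0,43,-2],0,15],[[0,43,0],0,15],[[0,43,1],0,15],[[0,43,2.5],0,15],[[0,43,2.5],0,15]]'

```text
time_s: 12.7
eef_pos: [0.5316, -0.0039, 0.1181]
orientation: [0.004, 0.573, 0.82, 0.004]
ft_force: [-1.7, 3.0, 20.9]
grip_width: 0.0232
finger_force: 92.1
```

Both sides are hard at the same height. Next I'll check the other two sides.

Emit:
send_rows --steps '[[[0,0,-8],0,15],[[12,-12,-8],0,15],[[23,-23,-8],0,15],[[23,-23,-5],0,15],[[23,-23,-3],0,15],[[23,-23,-2],0,15],[[23,-23,-1],0,15],[[23,-23,-1],0,15]]'

```text
time_s: 13.37
eef_pos: [0.4954, 0.0098, 0.1181]
orientation: [-0.001, 0.573, 0.82, -0.0]
ft_force: [-13.3, 1.7, 29.9]
grip_width: 0.0229
finger_force: 93.7
```

Emit:
send_rows --steps '[[[0,0,-8],0,15],[[-22,0,-8],0,15],[[-44,0,-8],0,15],[[-44,0,-3],0,15],[[-44,0,-1],0,15],[[-44,0,0],0,15],[[-44,0,0],0,15]]'

```text
time_s: 13.95
eef_pos: [0.515, -0.0361, 0.1182]
orientation: [0.005, 0.574, 0.819, -0.002]
ft_force: [-4.0, -5.4, 21.5]
grip_width: 0.0229
finger_force: 92.2
```

Emit:
send_rows --steps '[[[0,0,-25],0,15],[[0,0,-50],0,15],[[0,0,-50],0,15],[[0,0,-50],0,15]]'

```text
time_s: 14.28
eef_pos: [0.5138, -0.0327, 0.1629]
orientation: [0.001, 0.573, 0.819, 0.0]
ft_force: [-0.3, 0.2, -1.9]
grip_width: 0.0232
finger_force: 89.5
```

```bash
python3 - <<'E'
from h import *
s=sense();print(s['time_s'],s['eef_pos'],s['ft_force'],rel([.45,-.27,.15],20))
E
```

```text
14.2833 [ 0.51382342 -0.03265513  0.16294593] [-0.25562833  0.23742098 -1.94522904] ([-201.1, -141.3, 12.9], np.float64(0.0), np.float64(20.0))
```

Emit:
send_rows --steps '[[[-25,-18,0],0,15],[[-55,-39,0],0,15],[[-85,-60,0],0,15],[[-115,-81,0],0,15],[[-145,-102,4],0,15],[[-175,-123,8],0,15],[[-201,-141,13],0,15],[[-201,-141,13],0,15],[[-201,-141,13],0,15],[[-201,-141,13],0,15]]'

```text
time_s: 15.12
eef_pos: [0.4483, -0.2685, 0.1471]
orientation: [-0.002, 0.573, 0.819, 0.0]
ft_force: [0.8, 0.9, -1.3]
grip_width: 0.0228
finger_force: 89.4
```

```bash
python3 - <<'E'
from h import *
b=save('scene','s5.png')
s=sense();print(s['time_s'],s['eef_pos'],s['orientation'],s['ft_force'],rel([.45,-.27,.0615],20))
cv2.imwrite('pics/c5.png',np.hstack([cv2.resize(b[140:240,310:410],(400,400),interpolation=2),cv2.resize(b[200:270,220:290],(400,400),interpolation=2)])[:,:,::-1])
E
```

```text
15.1667 [ 0.44881211 -0.26817987  0.14772008] [-1.56400530e-03  5.72953859e-01  8.19586053e-01  3.63267472e-04] [ 0.12386064  0.2705595  -1.32680121] ([-2.4, 0.6, 86.2], np.float64(0.1), np.float64(20.1))
```

View pics/c5.png

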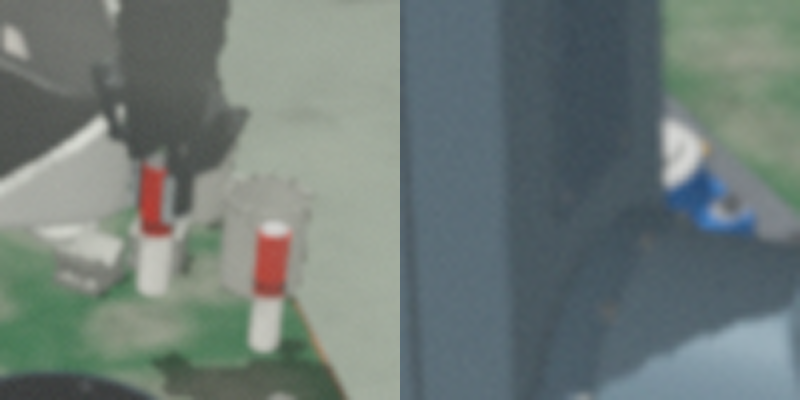

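The drift hangs upright in the grip at (153,230) in the crop. I'll lower it onto clear bench.

Emit:
send_rows --steps '[[[0,0,30],0,15],[[0,0,60],0,15],[[0,0,78],0,15],[[0,0,83],0,15],[[0,0,85],0,15],[[0,0,86],0,15],[[0,0,87],0,15],[[0,0,87],0,15],[[0,0,87],0,15]]'

```text
time_s: 15.92
eef_pos: [0.4503, -0.2702, 0.0639]
orientation: [0.001, 0.573, 0.819, -0.0]
ft_force: [-0.1, -0.1, -2.1]
grip_width: 0.023
finger_force: 89.4
```

Emit:
send_rows --steps '[[[0,0,1.5],0,15],[[0,0,3],0,15],[[0,0,3.5],0,15],[[0,0,3.5],0,15]]'

```text
time_s: 16.25
eef_pos: [0.4499, -0.2701, 0.0604]
orientation: [0.001, 0.573, 0.819, -0.0]
ft_force: [-0.3, 0.9, 5.0]
grip_width: 0.0232
finger_force: 90.2
```

Its nose is on the bench, so I'll release it.

Emit:
send_rows --steps '[[[0,0,0],0,25],[[0,0,0],0,28],[[0,0,0],0,35],[[0,0,0],0,50],[[0,0,0],0,60],[[0,0,0],0,60],[[0,0,-20],0,60],[[0,0,-55],0,60],[[0,0,-95],0,60],[[0,0,-130],0,60]]' --squeeze 30

```text
time_s: 17.08
eef_pos: [0.449, -0.2692, 0.1902]
orientation: [-0.0, 0.573, 0.819, 0.0]
ft_force: [0.5, -1.0, 1.0]
grip_width: 0.0602
finger_force: 0.0
```

```bash
python3 - <<'E'
from h import *
b=save('scene','s6.png')
s=sense();print(s['time_s'],s['eef_pos'],s['grip_width'])
B=np.array([.508,-.012]);P=np.array([.566,.1315])
a0=np.arctan2(*(B-P)[::-1])
for f in(1.58,): 
  th=a0-f; g=P+.06*np.array([np.cos(th),np.sin(th)]); print('grip',g,'armdir',np.degrees(th)%360)
  print(rel([g[0],g[1],.215],np.degrees(th)-90))
for r in find_in('scene','drift')[:3]: print(r['conf'],w('scene',r['centre']))
cv2.imwrite('pics/c6.png',cv2.resize(b[140:240,310:410],(400,400),interpolation=2)[:,:,::-1])
E
```

```text
17.1333 [ 0.45223066 -0.27178987  0.19910027] 0.05958306715054497
grip [0.51058125 0.15449483] armdir 157.46503621196595
([380.2, 201.1, -18.9], np.float64(-47.4), np.float64(20.1))
0.81 [ 0.46732432 -0.37869915  0.06031234]
0.66 [ 0.43760858 -0.2677646   0.05767983]
0.65 [0.47316385 0.15806433 0.07411275]
```

View pics/c6.png

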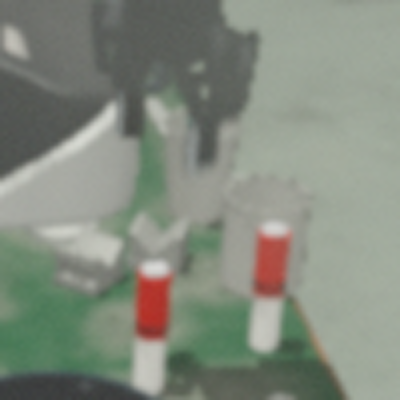

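The drift stands upright at (152,325), clear of everything. Next is the swing arm.

Emit:
send_rows --steps '[[[33,17,-6],-4,60],[[66,35,-12],-8,60],[[99,52,-18],-12,60],[[132,70,-24],-16,60],[[165,87,-24],-21,60],[[198,105,-24],-26,60],[[231,122,-24],-31,60],[[264,140,-24],-36,60],[[297,157,-24],-41,60],[[330,175,-24],-47,60]]'

```text
time_s: 18.02
eef_pos: [0.5003, 0.1024, 0.2124]
orientation: [-0.0, 0.197, 0.98, -0.0]
ft_force: [0.7, -0.9, 0.1]
grip_width: 0.0602
finger_force: 0.0
```

```bash
python3 - <<'E'
from h import *
s=sense();print(s['time_s'],s['eef_pos'],s['grip_width'],rel([.5106,.1545,.215],67.5))
a=save('top','t7.png')
for r in find_in('top','cup')[:2]: print(r['conf'],w('top',r['centre']))
cv2.imwrite('pics/c7.png',cv2.resize(a[150:250,150:300],(780,520),interpolation=2)[:,:,::-1])
E
```

```text
18.0167 [0.50028946 0.10236937 0.21241687] 0.060168855836431785 ([10.6, 52.1, -2.6], np.float64(-0.2), np.float64(67.3))
0.52 [ 0.51440725 -0.01367382  0.06090022]
```

View pics/c7.png

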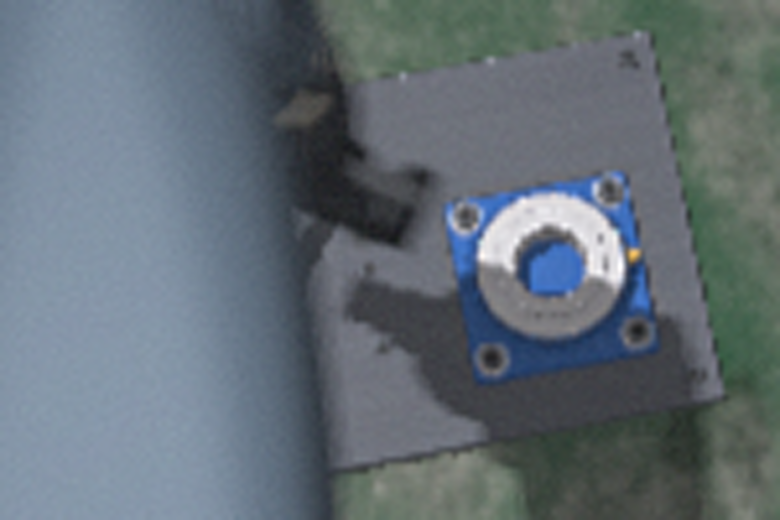

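The cup's ring at (552,265) lies flush, without the earlier shadow gap. I'll go over the bar and down, straddling it.

Emit:
send_rows --steps '[[[5,26,0],0,60],[[10,52,0],0,60],[[10,52,0],0,60],[[10,52,20],0,60],[[10,52,45],0,60],[[10,52,65],0,60],[[10,52,86],0,60],[[10,52,86],0,60],[[10,52,86],0,60]]'

```text
time_s: 18.87
eef_pos: [0.5102, 0.1511, 0.1252]
orientation: [-0.002, 0.2, 0.98, -0.001]
ft_force: [0.6, -0.0, 0.7]
grip_width: 0.0598
finger_force: 0.0
```

Emit:
send_rows --steps '[[[0,0,0],0,45],[[0,0,0],0,32],[[0,0,0],0,22],[[0,0,0],0,16],[[0,0,0],0,16],[[0,0,0],0,16]]' --squeeze 20

```text
time_s: 19.37
eef_pos: [0.5128, 0.1529, 0.1281]
orientation: [0.001, 0.199, 0.98, 0.001]
ft_force: [1.7, 2.1, 2.0]
grip_width: 0.0161
finger_force: 1.1
```

```bash
python3 - <<'E'
from h import *
s=sense();print(s['time_s'],s['eef_pos'],s['grip_width'],s['ft_force'],s['joint_pos'])
P=np.array([.566,.1315]);B=np.array([.508,-.012]);g=s['eef_pos'][:2]
print(np.linalg.norm(g-P),np.degrees(np.arctan2(*(g-P)[::-1]))%360, np.degrees(np.arctan2(*(B-P)[::-1]))%360)
th0=157.5
# arc rows, in tool axes at start; CCW from 157.5 by k*9 deg => twist -
w_,x,y,z=s['orientation'];r=R.from_quat([x,y,z,w_]).as_matrix()
for k in range(1,20):
    t=np.radians(th0+5*k); q=P+.06*np.array([np.cos(t),np.sin(t)])
    print(5*k,(r.T@np.array([*(q-g),0])*1000).round(1))
E
```

```text
19.3667 [0.51280842 0.15290015 0.12811147] 0.016093347811252226 [1.71382414 2.12434735 2.03938477] [ 1.63964001e-01  7.22037247e-02 -8.04351376e-02  1.41490174e+00
  7.72509919e-04  5.64297945e-01]
0.057335075823520154 158.08398663849715 247.99236784263604
5 [ 2.4 -4.7 -0. ]
10 [ 1.7 -9.8 -0. ]
15 [  0.5 -14.9  -0. ]
20 [ -1.1 -19.9  -0. ]
25 [ -3.1 -24.7  -0.1]
30 [ -5.6 -29.4  -0.1]
35 [ -8.4 -33.8  -0.1]
40 [-11.7 -37.9  -0.1]
45 [-15.2 -41.7  -0.1]
50 [-19.1 -45.2  -0.1]
55 [-23.3 -48.4  -0.1]
60 [-27.7 -51.2  -0.1]
65 [-32.4 -53.5  -0.1]
70 [-37.2 -55.5  -0. ]
75 [-42.2 -57.1  -0. ]
80 [-47.4 -58.1  -0. ]
85 [-52.6 -58.8  -0. ]
90 [-57.8 -59.   -0. ]
95 [-63.  -58.7   0. ]
```

Emit:
send_rows --steps '[[[-0.2,-4.5,0],-4.5,16],[[-0.7,-9,0],-9,16],[[-1.6,-13.4,0],-13.5,16],[[-2.8,-17.8,0],-18,16],[[-4.4,-22,0],-22.5,16],[[-6.3,-26.1,0],-27,16],[[-8.5,-30,0],-31.5,16],[[-11,-33.8,0],-36,16],[[-13.8,-37.3,0],-40.5,16],[[-16.8,-40.7,0],-45,16]]'

```text
time_s: 20.2
eef_pos: [0.5115, 0.109, 0.1272]
orientation: [0.001, -0.193, 0.981, 0.001]
ft_force: [0.4, 2.1, 0.7]
grip_width: 0.0157
finger_force: 1.3
```

```bash
cat > st.py <<'E'
from h import *
s=sense();P=np.array([.566,.1315]);g=s['eef_pos'][:2]
print(s['time_s'],s['eef_pos'],s['grip_width'],s['ft_force'],s['finger_force'],rel(s['eef_pos'])[2])
print(np.linalg.norm(g-P),np.degrees(np.arctan2(*(g-P)[::-1]))%360,'target 248')
E
python3 st.py
```

```text
20.2 [0.51154994 0.10898537 0.12724457] 0.015706985401492762 [0.36750573 2.12875932 0.71998218] 1.3208971917629242 112.3
0.058921287758000686 202.46467455650009 target 248
```

Emit:
send_rows --steps '[[[-0.2,-4.5,0],-4.5,16],[[-0.7,-9,0],-9,16],[[-1.6,-13.4,0],-13.5,16],[[-2.8,-17.8,0],-18,16],[[-4.4,-22,0],-22.5,16],[[-6.3,-26.1,0],-27,16],[[-8.5,-30,0],-31.5,16],[[-11,-33.8,0],-36,16],[[-13.8,-37.3,0],-40.5,16],[[-17.3,-41.2,0],-45.5,16]]'

```text
time_s: 21.03
eef_pos: [0.5415, 0.077, 0.1267]
orientation: [-0.001, -0.558, 0.83, 0.001]
ft_force: [-1.4, 2.2, 2.1]
grip_width: 0.0161
finger_force: 1.4
```

Emit:
send_rows --steps '[[[0,0,0],0,16],[[0,0,0],0,12],[[0,0,0],0,10],[[0,0,0],0,10]]' --squeeze 20

```text
time_s: 21.37
eef_pos: [0.5426, 0.0761, 0.1266]
orientation: [-0.0, -0.555, 0.832, -0.001]
ft_force: [0.8, -1.0, -1.8]
grip_width: 0.0115
finger_force: 19.5
```

```bash
python3 st.py
```

```text
21.3667 [0.54263272 0.07607028 0.12656679] 0.011480310604755897 [ 0.78423009 -1.01637249 -1.82415579] 19.525938034057617 157.4
0.06015383383367235 247.14136607500325 target 248
```

Within a degree of the target. I'll open, back up, and move clear.

Emit:
send_rows --steps '[[[0,0,0],0,20],[[0,0,0],0,35],[[0,0,0],0,45],[[0,0,0],0,45],[[0,0,-20],0,45],[[0,0,-45],0,45],[[0,0,-75],0,45],[[0,0,-105],0,45],[[0,0,-130],0,45],[[0,0,-130],0,45]]'

```text
time_s: 22.2
eef_pos: [0.5453, 0.0767, 0.2638]
orientation: [0.005, -0.556, 0.831, -0.003]
ft_force: [0.8, 0.2, 1.1]
grip_width: 0.0449
finger_force: 0.0
```

```bash
python3 st.py; python3 -c "
from h import *
print(rel([.40,.25,.27]))"
```

```text
22.2 [0.54528162 0.07670363 0.26380754] 0.044900291553622296 [0.82945909 0.19186072 1.12404024] 0.0 157.5
0.05858236497431694 249.28851383196434 target 248
([-104.7, 200.4, -7.8], 0, np.float64(157.5))
```

Emit:
send_rows --steps '[[[-15,30,-5],0,45],[[-32,60,-8],0,45],[[-48,90,-8],0,45],[[-64,120,-8],0,45],[[-80,150,-8],0,45],[[-95,180,-8],0,45],[[-105,200,-8],0,45],[[-105,200,-8],0,45]]'

```text
time_s: 22.87
eef_pos: [0.3951, 0.2527, 0.2648]
orientation: [-0.0, -0.558, 0.83, 0.001]
ft_force: [-0.3, -0.4, 0.6]
grip_width: 0.0449
finger_force: 0.0
```

```bash
python3 - <<'E'
from h import *
a=save('top','t8.png');b=save('scene','s8.png')
print(sense()['time_s'])
print('tip expected px', px('top',[.566+.132*np.cos(np.radians(248)),.1315+.132*np.sin(np.radians(248)),.072]))
c=np.hstack([cv2.resize(a[150:250,180:300],(480,400),interpolation=2),cv2.resize(b[170:270,200:280],(320,400),interpolation=2)])
cv2.imwrite('pics/c8.png',c[:,:,::-1])
E
```

```text
22.9667
tip expected px [247.40916991 196.00646794]
```

View pics/c8.png

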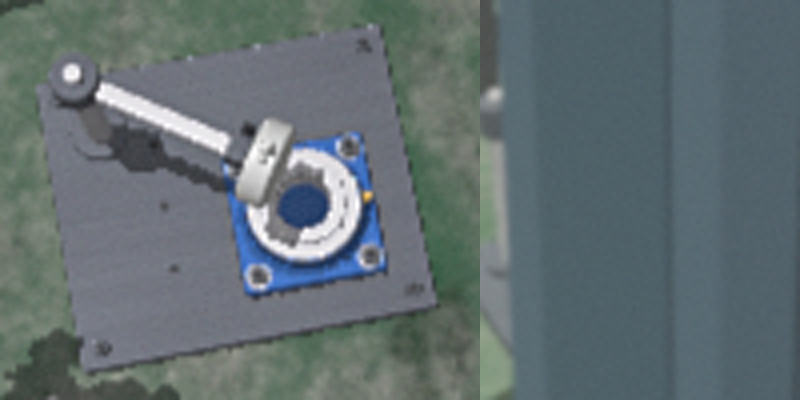

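The bar points at about 248°, at the bore's axis. That puts the plunger's tip, about (248,196) px in the full picture, over the flange ring. The cup is flush and the robot is clear.

```bash
python3 -c "
from h import *
print(finish_job())"
```

```text
the job is handed in; nothing more can be done
None
```

I handed the job in at about 23 s: the cup pressed home with the drift (equally hard and level at four points round the rim), the drift stood upright on the bench clear of the plate, and the dial's plunger left over the flange, with no result reported back.

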